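# Put the shaping tools to bed

### The arm

A 6-joint arm with a two-finger parallel gripper is mounted at the origin on the work surface; the furniture and walls round the work are solid. World frame = base frame: x ahead of the robot, y to its left, z up, the work surface at z = 0. Lengths are in mm, angles in rad, forces in N, time in s.
With the tool pointing down it reaches from about 400 to 925 mm from the base axis. Payload 12.5 kg.
Tool frame: the origin (TCP) lies between the finger pads; the fingertips stand 19 mm ahead of it and the grasp point (between the pads) is the TCP (env.tips_ahead is the distance from the TCP to the fingertips, in mm); z points along the fingers, y is the line along which they close (so a half turn about z gives the same grasp; the last joint's range is limited). The gripper opens to 95 mm and grips with 3 to 60 N. Pads are 20 mm wide; open, the fingers measure 119 mm over their backs; the gripper's body (75 mm by 180 mm) begins 59 mm behind the grasp point.
Start: joints at [-1.433, 0.491, 1.559, -0, 1.092, -0.106], TCP at [150.892, -606.528, 233.661] pointing down, gripper open.
Joint ranges: [-3.1, 3.1], [-0.84, 2.19], [0.05, 2.79], [-1.13, 4.28], [0.06, 2.93], [-2.69, 2.69]. Speed limits (rad/s): [2.22, 2.22, 2.79, 3.14, 3.14, 3.14].

### API

Orientations are given as [roll, pitch, yaw] about the fixed x, y, z axes, in that order (R = Rz(yaw) Ry(pitch) Rx(roll)).
In Python, from cell import env gives the robot as it stands.
- The arm moves only by the shell command python3 -m crank 'ROWS'. ROWS is JSON, a list of rows, each a list of 5 numbers: the shift along the tool's x, y, z in mm, then the turn about the tool's z in degrees, then the finger opening in mm, from 0 to 95.1. In form: [[dx, dy, dz, yaw, grip], ...]. A call has 1 to 10 rows; each row is the pose to reach, as a shift and turn from the pose commanded when the call began, along the tool's axes at that moment; what a row does not reach only later rows make up. A row lasts 1/12 s, in which the tool goes at most 41.7 mm and 7.16 degrees, less where a joint would pass 70% of its speed; a pose out of reach is approached as far as the arm can. A call with a gripper value outside its range is refused whole. The fingers move at their own pace and stop on an object; the grip force is fixed at half the most. Time passes only in rows, so rows that repeat a pose let the fingers close. It gives the time, the measured TCP pose, the force, the opening and the grip force at its end, in the units of the state.
- env.state(): the state, without advancing time (a new reading comes with each control period).
- env.read_camera(name): name is "scene" or "top"; returns a dict with "img" (400x640x3 uint8, blue, green, red), "K" (3x3 intrinsics, pixels), "pose" (4x4, takes a point from camera to world coordinates). Camera axes: x right, y down, z forward; pixel columns grow to the right and rows downward; lengths in mm; the calibration is good to about 2 mm. A picture is of the moment at which its call begins. There is no depth.
- env.job_done(): hands the job in; it is judged then, once.
The state is a dict: "t": time; "joints": joint angles; "qvel": joint speeds; "tau": joint torques, N m; "eef_pos": TCP position; "tcp_rot": TCP orientation; "ft_force": force on the tool from outside, world axes, zero at the start; "moment": the same for the moment, N m; "opening": opening from 0.0 (shut) to 1.0 (fully open); "grip_force": force on a finger pad.
Only numpy, scipy, OpenCV 4.12 (cv2) and the standard library are available. Lean on these libraries where they do the work, as an engineer would, in place of code of your own. Each camera call takes 0.05 s, during which the arm holds its last target. There are 200 camera calls.

### The job

Put the four shaping tools away, each lying flat in the bed made for it: the yellow chisel in the black case, the pale-handled file in the dark wooden rest, the cork sanding block in the plywood tray and the beech striking block in the blue-lined cradle. The case's lid swings up by its yellow tongue and stays where it is left; shut it fully again over the chisel so that the sharp edge is covered.

Things in the scene. Friction and masses are not known exactly. Their poses are not given: they have to be found in the camera images.
- chisel_handle (a point): Bench chisel 250 mm long, lying flat: round yellow handle 118 long, 29 thick; steel blade 20 wide, 4 thick. Point: middle of the handle, half-way up (14.5 mm over its underside); grip here, across the handle. x: from handle to cutting edge (edge 191 mm from the point, butt end 59), z up.
- case_seat (a point): Black plastic chisel case 286 x 64 mm, fixed; under its hinged lid a grey foam bed cut to the chisel, 41 wide at handle, 32 at blade, 266 long, floor 4 mm and foam top 12 mm over the bench. Point: where the chisel's handle middle lies when home (18.5 mm over bench). x: handle end to blade end, as the chisel's x; z up. Hinge line parallel to x, at y=-32, z=-6.5 mm here; case middle at x=+66.
- lid_tongue (a point): Yellow tongue on the lid, on the long side opposite the hinge: 22 mm wide (along hinge), 10 thick, sticks out 32. Point moves with the lid: mid-thickness, 20 mm out from the wall; shut: 84 mm across from the hinge line, 15 above it, 27 over the bench, x=-14 from case_seat. x: along hinge, as case_seat's; y: away from hinge; z: up when shut. Pinched by its sides it can turn in the fingers.
- case_lid (a joint): Lid angle of the chisel case in rad: 0 shut, 2.0 at its stop, leaning back past upright. Starts shut or a little ajar. Stiff hinge: it stays where it is left; about 1 N at the tongue moves it. The lid is a hollow shell 64 mm wide, 25 high (shut case 37 high); fully open, its free edge is about 71 mm over the bench and 59 mm to the hinge side of the bed's middle line.
- file_handle (a point): Flat file 280 mm long, lying flat: round pale wooden handle 108 long, 29 thick; grey toothed blade about 16 wide, up to 17 thick. Point: middle of the handle, half-way up (14.5 mm over its underside); grip here, across the handle. x: from handle to tip (tip 226 mm from the point, butt end 54); z roughly up (it may lie rolled 15 deg on its round handle).
- file_seat (a point): File rest: dark wooden board 314 x 66 mm, 12 high, fixed, with an open stepped bed 8 mm deep (floor 4 mm over the bench): 41 wide at handle, 28 at blade, 296 long. Point: where the file's handle middle lies when home (18.5 mm over bench). x: handle end to tip end, as the file's x; z up. Board middle at x=+86 mm from the point.
- sanding_center (a point): Cork sanding block with red-brown abrasive sole, 61 x 114 x 35 mm, lying on its sole. Point: its centre, 17.5 mm over its underside. x across the 61 mm width (grip across this), y along the length, z up.
- sanding_seat (a point): Sanding block tray: pale plywood with cork floor, outside 93 x 146 mm, rim 12 high, fixed; bed 73 x 126 mm, 8 deep (floor 4 mm over the bench). Point: where the sanding block's centre lies when home (21.5 mm over bench). x across, y along (either way round will do), z up.
- striker_center (a point): Striking block (used as a mallet): solid reddish beech block with bevelled edges, 54 x 170 x 46 mm, lying flat. Point: its centre, 23 mm over its underside. x across the 54 mm width (grip across this), y along the length, z up.
- striker_seat (a point): Striking block cradle: brown wooden tray with blue lining, outside 86 x 204 mm, rim 12 high, fixed; bed 66 x 184 mm, 8 deep (floor 4 mm over the bench). Point: where the striking block's centre lies when home (27 mm over bench). x across, y along (either way round will do), z up.

How it is judged:
By the outcome, as a careful person would: the job done as asked, in the order asked, and still so for the second after the job is handed in, with the robot touching nothing.
It also fails if it takes over 138 s, if anything falls off the work surface, if the arm or the gripper's body presses on something with over 40 N, if the wrist force passes 120 N, or if a joint passes its speed limit or range.

## Working session

There is one attempt and no reset: what is moved stays moved. The work goes in short steps, Python scripts to look and compute and a shell command to move; the robot and the scene stay as the last step left them, time stands still between calls to the robot, and variables do not carry over. Pictures are saved under pics/ and viewed, at most 14 in all, crops included, and the job is handed in when it is done.

```bash
ls; mkdir -p pics; python3 - <<'E'
from cell import env
import cv2,numpy as np
for n in("scene","top"):
    c=env.read_camera(n); cv2.imwrite(f"pics/{n}0.png",c["img"]); print(n,np.round(c["K"],1).tolist(),np.round(c["pose"],3).tolist())
s=env.state(); print({k:np.round(v,3) for k,v in s.items()})
E
```

```text
pics
scene [[418.5, 0.0, 327.3], [0.0, 418.5, 204.6], [0.0, 0.0, 1.0]] [[-0.904, -0.297, 0.308, 86.532], [-0.428, 0.647, -0.631, 769.711], [-0.012, -0.703, -0.712, 899.847], [0.0, 0.0, 0.0, 1.0]]
top [[416.9, 0.0, 315.6], [0.0, 416.9, 200.1], [0.0, 0.0, 1.0]] [[-0.026, -0.997, 0.071, 349.26], [-1.0, 0.027, 0.01, 14.92], [-0.012, -0.071, -0.997, 1503.232], [0.0, 0.0, 0.0, 1.0]]
{'t': np.float64(0.1), 'joints': array([-1.433,  0.491,  1.559,  0.   ,  1.092, -0.106]), 'qvel': array([ 0.001, -0.001, -0.002, -0.   ,  0.   , -0.001]), 'tau': array([ 3.0000e-03, -6.1363e+01, -2.5861e+01,  6.9000e-02,  4.7000e-02,
       -0.0000e+00]), 'eef_pos': array([ 150.854, -606.318,  233.126]), 'tcp_rot': array([-3.141, -0.   ,  0.244]), 'ft_force': array([-0.74 , -0.499, -0.595]), 'moment': array([ 0.001, -0.036, -0.027]), 'grip_force': np.float64(0.0), 'opening': np.float64(1.0)}
```

View pics/top0.png

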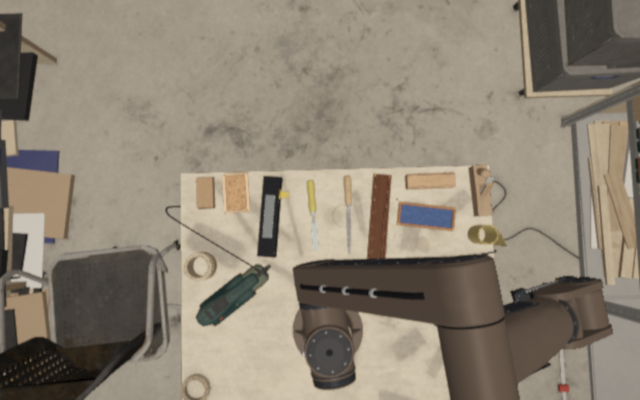

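View pics/scene0.png

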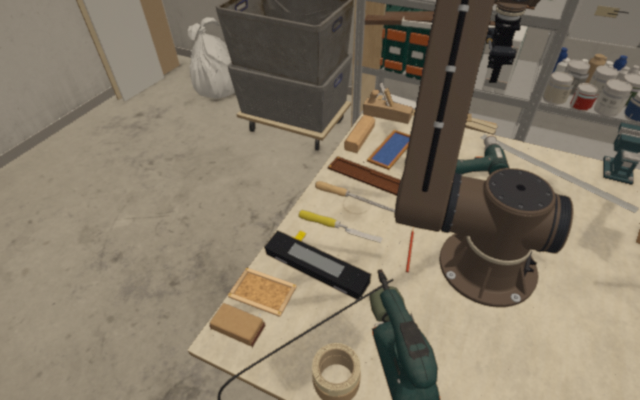

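The top view shows, left to right: sanding block (205,192), tray (236,192), case (270,216) with its tongue (284,195), chisel (312,200), file (348,215), rest (378,215), striker (430,181) and cradle (426,216). I'll enlarge both views.

```bash
python3 - <<'E'
import cv2
a=cv2.imread("pics/top0.png")[165:275,180:500]; cv2.imwrite("pics/top0c.png",cv2.resize(a,None,fx=2.5,fy=2.5,interpolation=cv2.INTER_CUBIC))
b=cv2.imread("pics/scene0.png")[85:350,185:435]; cv2.imwrite("pics/scene0c.png",cv2.resize(b,None,fx=2.25,fy=2.25,interpolation=cv2.INTER_CUBIC))
E
```

```text
(no output)
```

View pics/top0c.png

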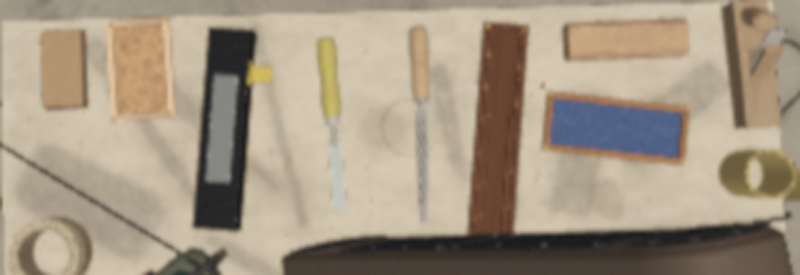

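View pics/scene0c.png

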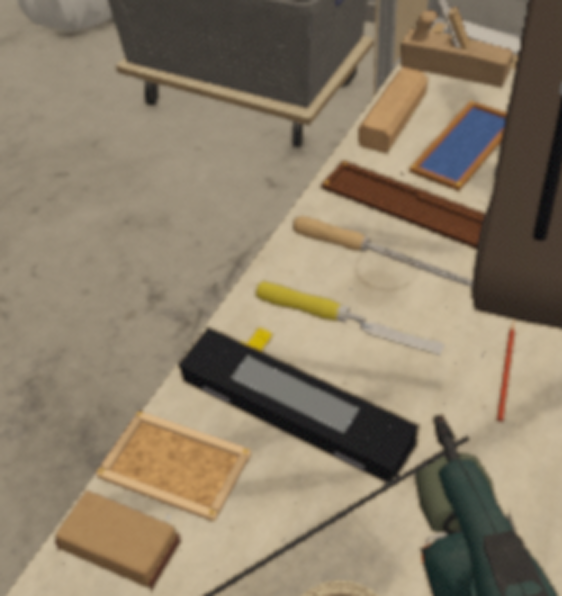

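The views agree: the tools and beds lie roughly along world −x, with handles at the far end. The case tongue is on the −y side, and the rest's wide end is far. Next I measure with masks.

```bash
cat > h.py <<'E'
from cell import env
import cv2,numpy as np
def plane(c,px,z):
    px=np.atleast_2d(np.float64(px)); d=np.c_[(px-c["K"][[0,1],2])/c["K"][[0,1],[0,1]],np.ones(len(px))]@c["pose"][:3,:3].T
    o=c["pose"][:3,3]; return (o+d*((z-o[2])/d[:,2])[:,None])[:,:2]
def proj(c,p):
    p=(np.atleast_2d(p)-c["pose"][:3,3])@c["pose"][:3,:3]; q=p@c["K"].T; return q[:,:2]/q[:,2:]
def blob(c,roi,kind,z):
    x0,y0,x1,y1=roi; f=4; im=cv2.resize(c["img"][y0:y1,x0:x1],None,fx=f,fy=f,interpolation=cv2.INTER_CUBIC)
    lab=cv2.cvtColor(im,cv2.COLOR_BGR2LAB).astype(float); hsv=cv2.cvtColor(im,cv2.COLOR_BGR2HSV)
    v={"b":lab[...,2],"blue":255-lab[...,2],"a":lab[...,1],"dark":255-lab[...,0],"sat":hsv[...,1].astype(float)}[kind]
    v=cv2.normalize(v,None,0,255,cv2.NORM_MINMAX).astype(np.uint8)
    t,m=cv2.threshold(v,0,255,cv2.THRESH_OTSU)
    cs,_=cv2.findContours(m,cv2.RETR_EXTERNAL,cv2.CHAIN_APPROX_NONE); k=max(cs,key=cv2.contourArea)[:,0]
    w=plane(c,(k+0.5)/f-0.5+[x0,y0],z); (cx,cy),(a,b),_=r=cv2.minAreaRect(w.astype(np.float32)); p=cv2.boxPoints(r)
    e=p[1]-p[0] if np.linalg.norm(p[1]-p[0])>np.linalg.norm(p[2]-p[1]) else p[2]-p[1]
    return np.round([cx,cy,max(a,b),min(a,b),np.degrees(np.arctan2(e[1],e[0]))%180],1)
E
python3 - <<'E'
from h import *
t=env.read_camera("top"); s=env.read_camera("scene")
T={"sand":((190,172,219,214),"b",17.5),"tray":((220,168,251,216),"sat",6),"case":((250,170,290,262),"dark",18),"glass":((258,190,280,245),"dark",37),"tongue":((277,185,296,206),"sat",27),
"chis":((300,174,325,216),"sat",14.5),"file":((338,172,358,206),"sat",14.5),"rest":((361,166,396,258),"a",6),"strik":((400,166,462,193),"sat",23),"cradle":((394,196,460,236),"sat",6),"blue":((394,196,460,236),"blue",4)}
S={"sand":((202,300,272,350),"sat",17.5),"tray":((226,266,300,320),"sat",6),"case":((262,228,375,300),"dark",18),"tongue":((292,229,310,241),"sat",27),"chis":((294,204,345,230),"sat",14.5),"file":((310,176,350,200),"sat",14.5),"strik":((340,112,380,156),"sat",23)}
for n,(r,k,z) in T.items(): print("T",n,blob(t,r,k,z))
for n,(r,k,z) in S.items(): print("S",n,blob(s,r,k,z))
E
```

```text
T sand [494.6 427.7 110.8  61.6   1.4]
T tray [493.9 316.9 143.   87.8   2.1]
T case [403.5 196.4 286.8  70.  174.2]
T glass [399.1 194.3 197.8  67.2 174.1]
T tongue [480.3 145.5  42.8  38.3 178.8]
T chis [473.9  46.1 112.4  26.7   3.4]
T file [491.1 -83.5 103.4  26.2   0.6]
T rest [ 393.6 -195.   301.7   63.4  173.7]
T strik [ 514.6 -378.8  178.5   55.3   90.6]
T cradle [ 388.9 -363.2  205.8   87.4   82.5]
T blue [ 389.2 -363.4  183.4   64.7   82.2]
S sand [494.2 424.4 123.2  69.4   1.3]
S tray [494.3 317.3 149.5  96.4   2.6]
S case [391.9 193.7 334.   85.9 174. ]
S tongue [482.2 134.3  34.   24.1  82.8]
S chis [475.1  46.3 115.1  33.1   3.4]
S file [493.2 -84.4 106.1  36.5   0.7]
S strik [ 516.5 -401.   264.7   67.4   92.4]
```

```bash
cat >> h.py <<'E'
def go(*targets):
    s=env.state(); p=s["eef_pos"]; y=s["tcp_rot"][2]; R=np.array([[np.cos(y),np.sin(y),0],[np.sin(y),-np.cos(y),0],[0,0,-1]])
    print("now",np.round(p,1),round(np.degrees(y),1))
    for x,yy,z,w in targets: print((x,yy,z,w),"->",np.round(R@(np.array([x,yy,z])-p),1),round((np.degrees(y)-w+90)%180-90,1))
E
python3 - <<'E'
from h import *
go((480,-250,233,84.2),(478,136.6,180,84.2))
t=env.read_camera("top"); s=env.read_camera("scene")
for c,(x0,y0,x1,y1) in ((t,(276,184,296,208)),(s,(288,226,314,242))):
    h=cv2.cvtColor(c["img"][y0:y1,x0:x1],cv2.COLOR_BGR2HSV); m=cv2.inRange(h,(22,110,60),(36,255,255)); v,u=np.nonzero(m)
    print(len(u),u.min()+x0,u.max()+x0,v.min()+y0,v.max()+y0, plane(c,[u.mean()+x0,v.mean()+y0],32))
for q in ([478-5,136,27],[477.8,136.6,32]): print(proj(t,q),proj(s,q))
E
```

```text
now [ 150.9 -606.4  233.3] 14.0
(480, -250, 233, 84.2) -> [ 4.054e+02 -2.664e+02  3.000e-01] -70.2
(478, 136.6, 180, 84.2) -> [ 496.8 -642.1   53.3] -70.2
67 278 288 189 199 [[478.67746295 147.37293299]]
85 292 305 231 241 [[480.79961897 138.31042256]]
[[285.69870422 195.81766683]] [[302.57734047 237.15439834]]
[[285.38329998 194.35852168]] [[300.8112821  235.55147934]]
```

```bash
python3 -m crank '[[40,-26,0,-7,95],[80,-53,0,-14,95],[120,-80,0,-21,95],[160,-107,0,-28,95],[200,-133,0,-35,95],[240,-160,0,-42,95],[280,-186,0,-49,95],[320,-213,0,-56,95],[360,-240,0,-63,95],[405,-266,0,-70,95]]' && python3 - <<'E'
from h import *
go((478,136.6,150,84.2),(478,136.6,60,84.2))
t=env.read_camera("top"); print("rest",blob(t,(361,166,396,290),"a",6))
E
```

```text
t: 1.13
eef_pos: [433.5, -297.7, 233.8]
tcp_rot: [3.141, 0.0, 1.471]
ft_force: [0.4, -0.6, 0.2]
opening: 0.998
grip_force: 0.0
now [ 433.5 -297.7  233.8] 84.3
(478, 136.6, 150, 84.2) -> [436.5   1.2  83.8] 0.1
(478, 136.6, 60, 84.2) -> [436.5   1.2 173.8] 0.1
rest [ 391.2 -195.   305.7   62.8  173.6]
```

```bash
python3 -m crank '[[40,0,0,0,60],[80,0,0,0,60],[120,0,8,0,60],[160,0,16,0,60],[200,0,24,0,60],[240,0,32,0,60],[280,0,40,0,60],[320,0,48,0,60],[360,0,56,0,60],[400,0,64,0,60]]' >/dev/null&& python3 -m crank '[[0,0,0,0,60],[0,0,0,0,60]]' && python3 - <<'E'
from h import *
go((478,136.6,100,84.2),(478,136.6,29,84.2))
t=env.read_camera("top");s=env.read_camera("scene"); cv2.imwrite("pics/top1.png",t["img"]); cv2.imwrite("pics/s1.png",cv2.resize(s["img"][200:300,240:400],None,fx=4,fy=4,interpolation=cv2.INTER_CUBIC))
print("rest",blob(t,(361,166,396,290),"a",6))
E
```

```text
t: 2.18
eef_pos: [474.3, 100.0, 169.2]
tcp_rot: [-3.141, 0.0, 1.469]
ft_force: [-0.6, -0.7, 0.3]
opening: 0.636
grip_force: 0.0
now [474.3 100.  169.2] 84.2
(478, 136.6, 100, 84.2) -> [36.8  0.  69.2] -0.0
(478, 136.6, 29, 84.2) -> [ 36.8   0.  140.2] -0.0
rest [ 389.5 -194.9  310.2   63.4  173.7]
```

View pics/s1.png

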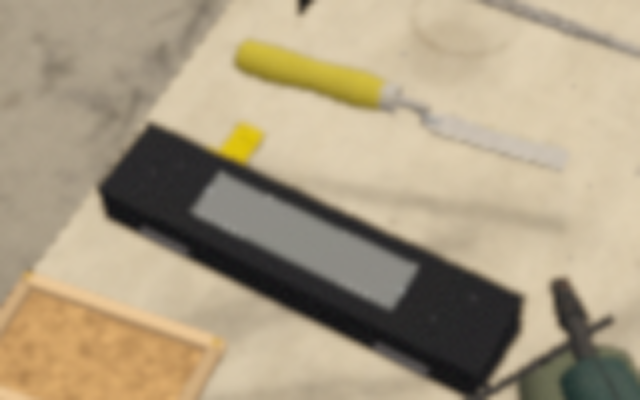

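```bash
python3 -m crank '[[37,0,30,0,50],[37,0,60,0,50],[37,0,90,0,50],[37,0,120,0,50],[37,0,138,0,50],[37,0,138,0,50],[37,0,138,0,15],[37,0,138,0,15],[37,0,138,0,15],[37,0,138,0,15]]' && python3 -m crank '[[0,0,0,0,15],[0,0,0,0,15],[0,0,0,0,15]]' && python3 - <<'E'
from h import *
s=env.read_camera("scene"); cv2.imwrite("pics/s2.png",cv2.resize(s["img"][180:300,240:400],None,fx=4,fy=4,interpolation=cv2.INTER_CUBIC))
for th in np.linspace(0,2,17): print(round(th,3),np.round([84-(84*np.cos(th)-15*np.sin(th)), 84*np.sin(th)+15*np.cos(th)-15],1))
E
```

```text
t: 3.12
eef_pos: [479.1, 134.9, 32.9]
tcp_rot: [3.139, -0.0, 1.465]
ft_force: [0.9, 0.0, 0.1]
opening: 0.304
grip_force: 0.0
t: 3.37
eef_pos: [477.9, 134.9, 32.0]
tcp_rot: [-3.141, 0.0, 1.466]
ft_force: [-4.5, -4.4, 3.4]
opening: 0.227
grip_force: 30.0
0.0 [0. 0.]
0.125 [ 2.5 10.4]
0.25 [ 6.3 20.3]
0.375 [11.3 29.7]
0.5 [17.5 38.4]
0.625 [24.7 46.3]
0.75 [32.8 53.2]
0.875 [41.7 59.1]
1.0 [51.2 63.8]
1.125 [61.3 67.3]
1.25 [71.7 69.4]
1.375 [82.4 70.3]
1.5 [93.  69.9]
1.625 [103.5  68.1]
1.75 [113.7  65. ]
1.875 [123.5  60.7]
2.0 [132.6  55.1]
```

View pics/s2.png

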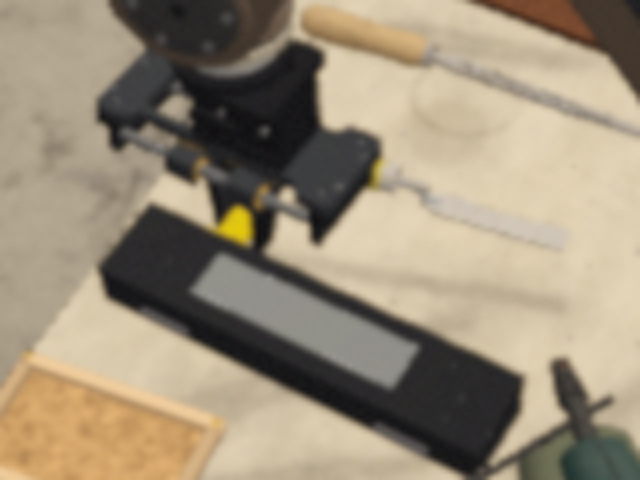

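```bash
python3 -m crank '[[2.5,0,-10.4,0,15],[6.3,0,-20.3,0,15],[11.3,0,-29.7,0,15],[17.5,0,-38.4,0,15],[24.7,0,-46.3,0,15],[32.8,0,-53.2,0,15],[41.7,0,-59.1,0,15],[51.2,0,-63.8,0,15],[51.2,0,-63.8,0,15]]' && python3 -m crank '[[10.1,0,-3.5,0,15],[20.5,0,-5.6,0,15],[31.2,0,-6.5,0,15],[41.8,0,-6.1,0,15],[41.8,0,-6.1,0,15]]' && python3 - <<'E'
from h import *
s=env.read_camera("scene"); cv2.imwrite("pics/s3.png",cv2.resize(s["img"][180:300,240:400],None,fx=4,fy=4,interpolation=cv2.INTER_CUBIC))
E
```

```text
t: 4.17
eef_pos: [483.0, 187.4, 95.8]
tcp_rot: [-3.14, 0.001, 1.467]
ft_force: [-7.5, 1.0, -2.3]
opening: 0.226
grip_force: 30.0
t: 4.58
eef_pos: [487.2, 228.9, 101.7]
tcp_rot: [-3.139, 0.001, 1.467]
ft_force: [-8.5, 0.0, 1.9]
opening: 0.227
grip_force: 30.0
```

View pics/s3.png

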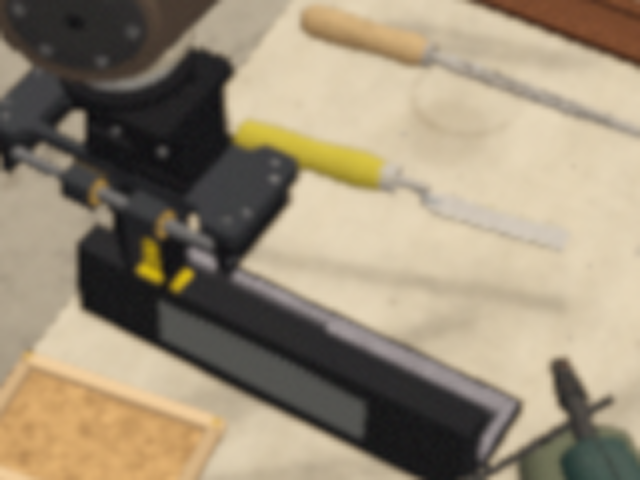

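```bash
python3 -m crank '[[10.5,0,1.8,0,15],[20.7,0,4.9,0,15],[30.5,0,9.2,0,15],[39,0,14.4,0,15],[39,0,14.4,0,15],[39,0,14.4,0,15]]' && python3 -m crank '[[0,0,0,0,45],[0,0,0,0,45],[0,0,0,0,45],[0,0,0,0,45],[0,0,-40,0,45],[0,0,-80,0,45],[0,0,-80,0,70]]' && python3 - <<'E'
from h import *
go((474,46.2,130,3.4))
E
```

```text
t: 5.13
eef_pos: [491.1, 267.9, 87.9]
tcp_rot: [-3.14, -0.0, 1.466]
ft_force: [-13.5, 6.3, 7.2]
opening: 0.228
grip_force: 30.0
t: 5.72
eef_pos: [495.0, 267.3, 173.5]
tcp_rot: [3.133, -0.004, 1.465]
ft_force: [-0.2, 0.6, 1.3]
opening: 0.503
grip_force: 0.0
now [495.  267.3 173.5] 84.0
(474, 46.2, 130, 3.4) -> [-222.1    2.4   43.5] 80.6
```

```bash
python3 -m crank '[[-25,-4,0,7,60],[-50,-8,0,14,60],[-75,-12,0,21,60],[-100,-16,5,28,60],[-130,-20,10,35,60],[-160,-24,15,42,60],[-190,-28,20,49,60],[-228,-33,25,56,60],[-228,-33,25,63,60],[-228,-33,25,70,60]]' >/dev/null && python3 -m crank '[[0,0,0,7,60],[0,0,0,10.7,60],[0,0,0,10.7,60]]' && python3 - <<'E'
from h import *
t=env.read_camera("top"); s=env.read_camera("scene")
print(blob(s,(294,204,345,230),"sat",14.5)); 
cv2.imwrite("pics/s4.png",cv2.resize(s["img"][150:330,220:420],None,fx=3,fy=3,interpolation=cv2.INTER_CUBIC))
go((438,44,27.5,3.4))
E
```

```text
t: 6.8
eef_pos: [436.0, 42.8, 142.3]
tcp_rot: [3.141, -0.001, 0.053]
ft_force: [-0.6, 0.4, 0.6]
opening: 0.628
grip_force: 0.0
[475.1  46.2 115.1  33.1   3.6]
now [435.9  43.  142.2] 3.4
(438, 44, 27.5, 3.4) -> [  2.2  -0.9 114.7] 0.0
```

View pics/s4.png

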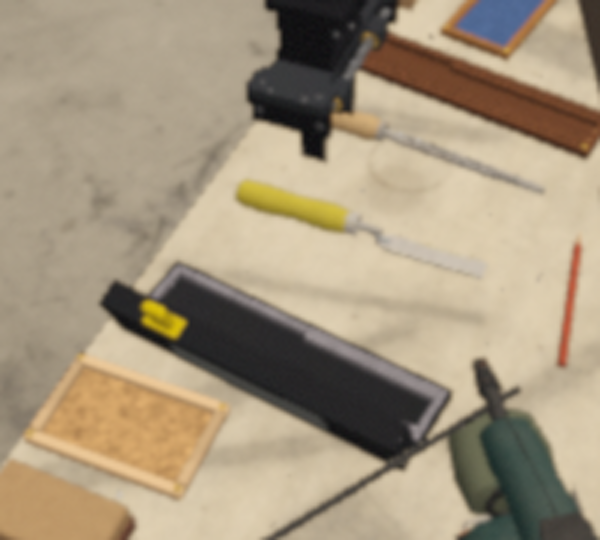

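The lid is fully open, with its tongue at (163,320) in the crop. The bed is visible and the chisel is undisturbed. Next is the grasp.

```bash
python3 -m crank '[[2,-1,35,0,60],[2,-1,70,0,60],[2,-1,100,0,60],[2,-1,114.5,0,60],[2,-1,114.5,0,60],[2,-1,114.5,0,20],[2,-1,114.5,0,20],[2,-1,114.5,0,20],[2,-1,114.5,0,20],[2,-1,114.5,0,20]]' && python3 -m crank '[[0,0,0,0,20],[0,0,-3,0,20],[0,0,-30,0,20],[0,0,-65,0,20],[0,0,-65,0,20]]' && python3 - <<'E'
from h import *
go((433.4,193.3,93,-5.8),(433.4,193.3,33,-5.8))
s=env.read_camera("scene"); cv2.imwrite("pics/s5.png",cv2.resize(s["img"][150:330,220:420],None,fx=3,fy=3,interpolation=cv2.INTER_CUBIC))
E
```

```text
t: 7.73
eef_pos: [437.9, 44.2, 28.5]
tcp_rot: [3.141, -0.002, 0.057]
ft_force: [0.3, 0.0, 0.3]
opening: 0.343
grip_force: 0.0
t: 8.15
eef_pos: [438.9, 44.2, 96.8]
tcp_rot: [3.141, -0.006, 0.057]
ft_force: [1.3, 0.1, -1.0]
opening: 0.288
grip_force: 30.0
now [438.9  44.2  96.8] 3.3
(433.4, 193.3, 93, -5.8) -> [   3.  -149.2    3.8] 9.1
(433.4, 193.3, 33, -5.8) -> [   3.  -149.2   63.8] 9.1
```

View pics/s5.png

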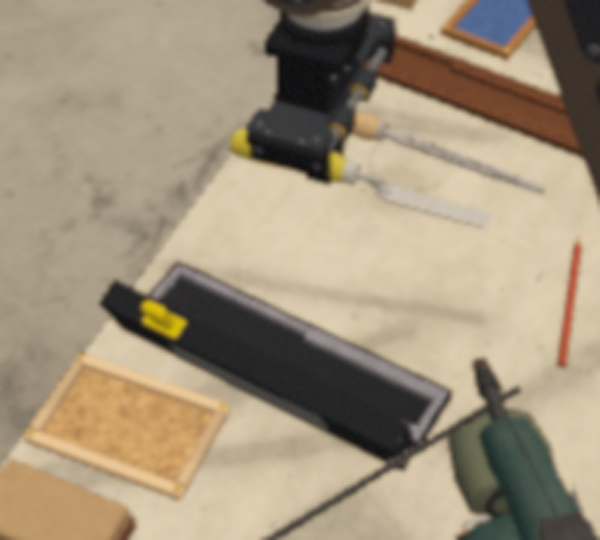

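```bash
python3 - <<'E'
from h import *
s=env.read_camera("scene");t=env.read_camera("top")
print(plane(s,[[369,281.3],[279.5,237.5]],12))
print(proj(s,[[358,179,12],[542.6,150.2,12]]))
im=cv2.resize(t["img"][165:265,225:335],None,fx=6,fy=6,interpolation=cv2.INTER_CUBIC); cv2.imwrite("pics/t5.png",im)
E
```

```text
[[259.76448936 183.70939592]
 [537.21499023 153.01514494]]
[[334.35954482 266.57623399]
 [278.32392087 236.17308429]]
```

View pics/t5.png

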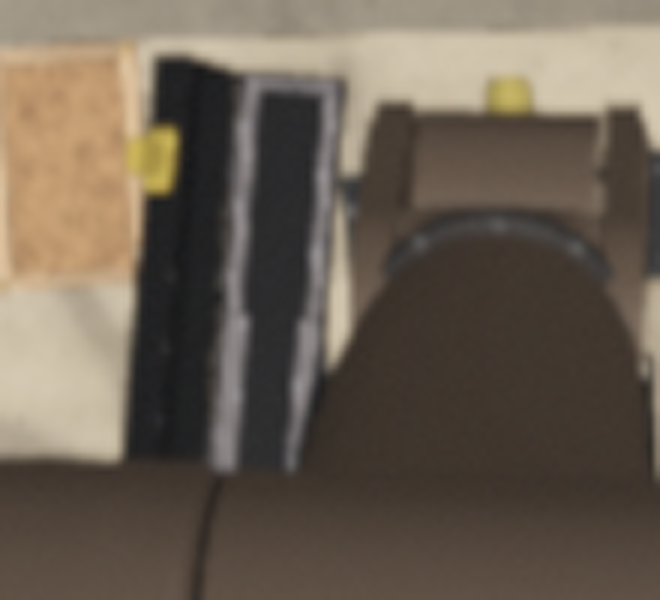

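```bash
python3 - <<'E'
from h import *
t=env.read_camera("top")
f=lambda u,v:[(u+.5)/6-.5+225,(v+.5)/6-.5+165]
print(plane(t,[f(282.5,200),f(267.5,420),f(290,97),f(292,78)],12))
m=np.array([403.5,196.4]);x=np.array([-.995,.101])
for X in (plane(t,[f(282.5,200)],12)[0],plane(t,[f(267.5,420)],12)[0]): print(X-(m+x*((X-m)@x)))
print(m-133*x,m-143*x)
E
```

```text
[[468.05811829 187.83067304]
 [337.019267   199.20133483]
 [529.96152511 182.17154402]
 [541.40981685 180.75324746]]
[-0.21720728 -1.99414316]
[-0.38162517 -3.90822285]
[535.835 182.967] [545.785 181.957]
```

```bash
python3 -m crank '[[0,-30,0,4,20],[0,-60,0,8.8,20],[0,-90,0,8.8,20],[1,-120,0,8.8,20],[1,-148,0,8.8,20],[1,-148,0,8.8,20],[1,-148,20,8.8,20],[1,-148,30,8.8,20],[1,-148,30,8.8,20]]' && python3 - <<'E'
from h import *
go((431.2,192,32.5,-5.5))
s=env.read_camera("scene"); cv2.imwrite("pics/s6.png",cv2.resize(s["img"][150:330,220:420],None,fx=3,fy=3,interpolation=cv2.INTER_CUBIC))
E
```

```text
t: 9.1
eef_pos: [428.7, 191.5, 59.9]
tcp_rot: [3.14, 0.005, -0.096]
ft_force: [-0.7, 0.5, -2.1]
opening: 0.287
grip_force: 30.0
now [428.7 191.5  59.9] -5.5
(431.2, 192, 32.5, -5.5) -> [ 2.5 -0.7 27.4] -0.0
```

View pics/s6.png

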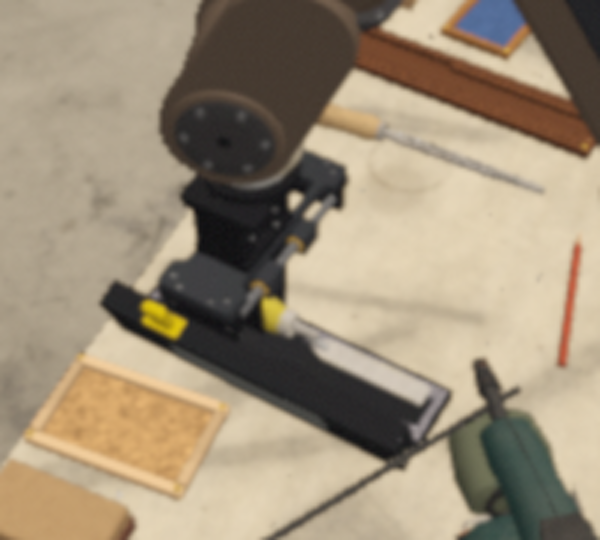

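The chisel hangs over the bed, roughly centred, with its blade tip near (425,390) in the crop. I lower and release it.

```bash
python3 -m crank '[[1.5,-0.5,10,0,20],[1.5,-0.5,20,0,20],[1.5,-0.5,27.5,0,20],[1.5,-0.5,27.5,0,20],[1.5,-0.5,27.5,0,20],[1.5,-0.5,27.5,0,20]]' && python3 -m crank '[[0,0,0,0,45],[0,0,0,0,45],[0,0,0,0,45],[0,0,0,0,45],[0,0,-25,0,45],[0,0,-50,0,45],[0,0,-90,0,45],[30,30,-100,0,45],[60,60,-100,0,45],[60,60,-100,0,45]]' && python3 - <<'E'
from h import *
go((491.1,267.9,88,84))
s=env.read_camera("scene"); cv2.imwrite("pics/s7.png",cv2.resize(s["img"][180:300,240:400],None,fx=4,fy=4,interpolation=cv2.INTER_CUBIC))
E
```

```text
t: 9.65
eef_pos: [431.7, 192.3, 35.3]
tcp_rot: [3.142, -0.0, -0.097]
ft_force: [-0.3, 0.2, -2.4]
opening: 0.285
grip_force: 30.0
t: 10.48
eef_pos: [489.6, 123.6, 136.7]
tcp_rot: [-3.141, -0.006, -0.099]
ft_force: [-0.4, -0.3, -0.2]
opening: 0.473
grip_force: 0.0
now [489.6 123.6 136.7] -5.7
(491.1, 267.9, 88, 84) -> [ -12.7 -143.7   48.7] -89.7
```

View pics/s7.png

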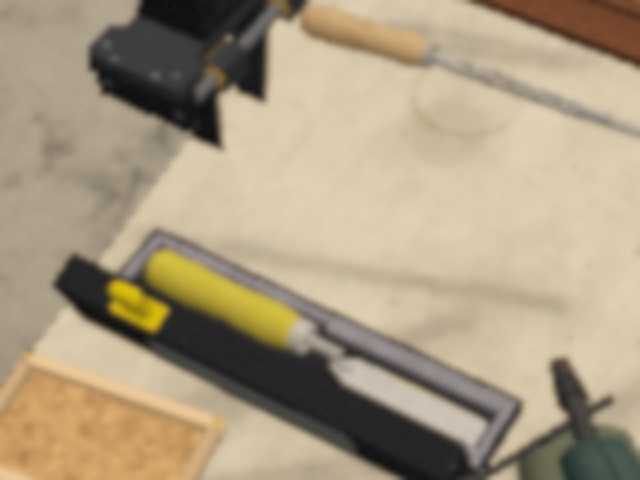

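```bash
python3 -m crank '[[-1,-14,-14,-7,45],[-2,-28,-14,-14,45],[-3,-42,-14,-21,45],[-4,-56,-14,-28,45],[-5,-70,-14,-35,45],[-6,-85,-14,-42,45],[-8,-100,-14,-49,45],[-10,-115,-14,-56,45],[-12,-130,-14,-63,45],[-12.7,-143.7,-14,-70,45]]' >/dev/null && python3 -m crank '[[0,0,0,-7,45],[0,0,0,-14,45],[0,0,0,-19.7,45],[0,0,0,-19.7,45],[0,0,0,-19.7,45]]' && python3 - <<'E'
from h import *
go((491.1,267.9,88,84))
E
```

```text
t: 11.78
eef_pos: [486.0, 271.5, 148.9]
tcp_rot: [-3.141, 0.0, 1.466]
ft_force: [0.3, 0.1, 0.4]
opening: 0.476
grip_force: 0.0
now [486.  271.5 148.9] 84.0
(491.1, 267.9, 88, 84) -> [-3.   5.4 60.9] 0.0
```

```bash
python3 -m crank '[[-3,5.4,20,0,45],[-3,5.4,45,0,45],[-3,5.4,60.9,0,45],[-3,5.4,60.9,0,45],[-3,5.4,60.9,0,15],[-3,5.4,60.9,0,15],[-3,5.4,60.9,0,15],[-3,5.4,60.9,0,15],[-3,5.4,60.9,0,15],[-3,5.4,60.9,0,15]]' && python3 -m crank '[[-9.1,0,-5.6,0,15],[-18.9,0,-9.9,0,15],[-29.1,0,-13,0,15],[-39.6,0,-14.8,0,15],[-50.2,0,-15.2,0,15],[-60.9,0,-14.3,0,15],[-71.3,0,-12.2,0,15],[-81.4,0,-8.7,0,15],[-90.9,0,-4,0,15],[-90.9,0,-4,0,15]]'
```

```text
t: 12.62
eef_pos: [491.0, 267.7, 88.8]
tcp_rot: [-3.141, 0.0, 1.468]
ft_force: [-5.3, 2.7, 3.6]
opening: 0.226
grip_force: 30.0
t: 13.45
eef_pos: [481.8, 175.0, 92.8]
tcp_rot: [-3.141, 0.001, 1.468]
ft_force: [-7.4, -2.3, 6.6]
opening: 0.234
grip_force: 30.0
```

```bash
python3 -m crank '[[-8.9,0,5.9,0,15],[-17,0,12.8,0,15],[-24.2,0,20.7,0,15],[-30.4,0,29.4,0,15],[-35.4,0,38.8,0,15],[-39.2,0,48.7,0,15],[-41.7,0,59.1,0,15],[-41.7,0,62,0,15],[-41.7,0,62,0,15]]' && python3 -m crank '[[0,0,0,0,45],[0,0,0,0,45],[0,0,0,0,45],[0,0,-30,0,45],[0,0,-60,0,0],[0,0,-60,0,0],[0,0,-60,0,0],[0,0,-60,0,0]]' && python3 - <<'E'
from h import *
t=env.read_camera("top"); print(blob(t,(250,170,290,262),"dark",18))
s=env.read_camera("scene"); cv2.imwrite("pics/s8.png",cv2.resize(s["img"][180:300,240:400],None,fx=4,fy=4,interpolation=cv2.INTER_CUBIC))
go((474,160,90,84),(474,160,58,84))
E
```

```text
t: 14.2
eef_pos: [477.8, 133.7, 30.3]
tcp_rot: [-3.14, 0.001, 1.469]
ft_force: [-3.6, -10.3, 2.9]
opening: 0.231
grip_force: 30.0
t: 14.87
eef_pos: [478.3, 135.6, 90.1]
tcp_rot: [3.141, -0.0, 1.469]
ft_force: [-0.7, 0.7, 0.1]
opening: 0.244
grip_force: 0.0
[425.2 195.6 289.2 142.  178.8]
now [478.  135.6  89.4] 84.2
(474, 160, 90, 84) -> [23.9 -6.5 -0.6] 0.2
(474, 160, 58, 84) -> [23.9 -6.5 31.4] 0.2
```

View pics/s8.png

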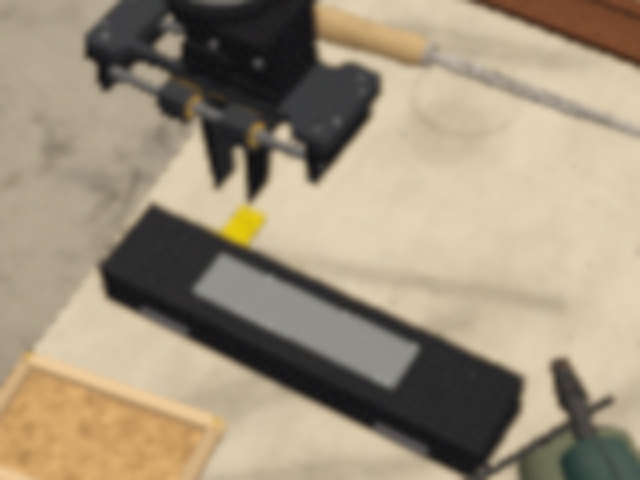

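The case looks shut. I press the lid down gently with closed fingertips to make sure.

```bash
python3 -m crank '[[32,-6,0,0,0],[32,-6,0,0,0],[32,-6,0,0,0],[32,-6,20,0,0],[32,-6,28,0,0],[32,-6,30,0,0],[32,-6,31,0,0],[32,-6,32,0,0],[32,-6,32,0,0],[32,-6,32,0,0]]' && python3 -m crank '[[0,0,1,0,0],[0,0,2,0,0],[0,0,2,0,0]]' && python3 -m crank '[[0,0,1,0,0],[0,0,2,0,0],[0,0,2,0,0]]'
```

```text
t: 15.8
eef_pos: [475.8, 168.0, 58.6]
tcp_rot: [3.141, -0.0, 1.469]
ft_force: [0.8, -0.1, 0.2]
opening: 0.005
grip_force: 0.0
t: 16.05
eef_pos: [475.8, 168.1, 56.3]
tcp_rot: [3.141, -0.0, 1.469]
ft_force: [0.4, -1.1, 0.7]
opening: 0.005
grip_force: 0.5
t: 16.3
eef_pos: [475.9, 168.1, 55.9]
tcp_rot: [3.14, -0.0, 1.469]
ft_force: [-5.7, -2.6, 27.0]
opening: 0.002
grip_force: 13.4
```

```bash
python3 -m crank '[[0,0,-40,0,0],[0,0,-80,0,30],[0,0,-120,0,60]]' >/dev/null; python3 - <<'E'
from h import *
c=env.read_camera("top")
for f in ("top0","top1"):
    c["img"]=cv2.imread(f"pics/{f}.png")
    print(f,"blade",blob(c,(338,205,360,252),"dark",10),"handle",blob(c,(338,172,358,206),"sat",14.5),"rest",blob(c,(361,166,396,262),"a",6))
s=env.read_camera("scene"); cv2.imwrite("pics/s9.png",s["img"]); print("S rest",blob(s,(325,150,440,210),"a",8), "S handle",blob(s,(310,176,350,200),"sat",14.5))
cv2.imwrite("pics/s9c.png",cv2.resize(s["img"][140:230,305:455],None,fx=5,fy=5,interpolation=cv2.INTER_CUBIC))
go((467,-84,140,0.8))
E
```

```text
top0 blade [353.4 -83.7 166.6  25.1 178.5] handle [491.5 -84.8 102.5  26.7   1.8] rest [ 391.9 -195.   305.    63.4  173.6]
top1 blade [353.5 -82.9 166.6  24.2 178.2] handle [491.5 -84.3 102.6  26.9   0.7] rest [ 388.7 -194.8  311.7   63.4  173.7]
S rest [ 390.1 -193.1  312.1   68.3  173.7] S handle [484.7 -92.9 110.1  96.3 113.2]
now [477.5 168.7 179.5] 84.2
(467, -84, 140, 0.8) -> [-252.4   15.1   39.5] 83.4
```

View pics/s9c.png

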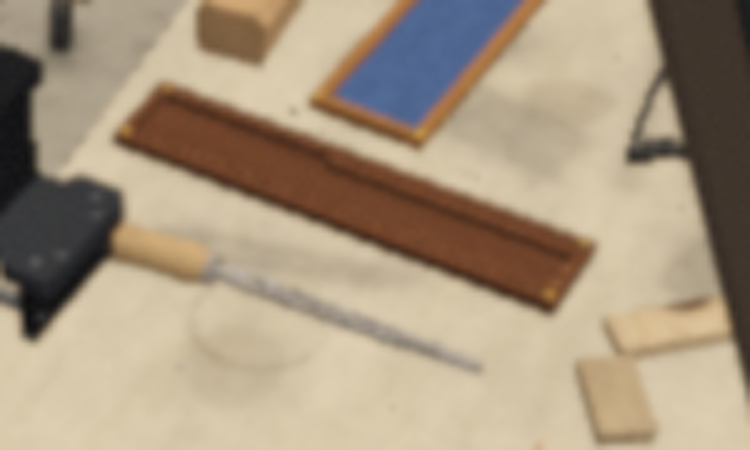

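```bash
python3 - <<'E'
from h import *
s=env.read_camera("scene"); print(plane(s,[401.4,213.4],10), plane(s,[347+0.3,193.2],14))
E
```

```text
[[260.42815614 -77.38500793]] [[436.15371913 -85.97970113]]
```

```bash
python3 -m crank '[[-25,1,0,7,60],[-50,3,0,14,60],[-75,4,0,21,60],[-100,6,0,28,60],[-125,7,0,35,60],[-150,9,10,42,60],[-175,10,20,49,60],[-200,12,30,56,60],[-225,13,39,63,60],[-253,14.6,39,70,60]]' >/dev/null && python3 -m crank '[[0,0,0,7,60],[0,0,0,14,60],[0,0,0,14,60],[0,0,0,14,60]]' && python3 - <<'E'
from h import *
go((466.5,-84.5,28,0))
E
```

```text
t: 17.87
eef_pos: [464.0, -84.9, 134.4]
tcp_rot: [-3.141, 0.002, 0.007]
ft_force: [-0.2, -0.1, 0.1]
opening: 0.632
grip_force: 0.0
now [464.  -84.9 134.4] 0.4
(466.5, -84.5, 28, 0) -> [  2.5  -0.4 106.4] 0.4
```

```bash
python3 -m crank '[[2.5,-0.4,35,0.4,60],[2.5,-0.4,70,0.4,60],[2.5,-0.4,95,0.4,60],[2.5,-0.4,106.4,0.4,60],[2.5,-0.4,106.4,0.4,60],[2.5,-0.4,106.4,0.4,20],[2.5,-0.4,106.4,0.4,20],[2.5,-0.4,106.4,0.4,20],[2.5,-0.4,106.4,0.4,20],[2.5,-0.4,106.4,0.4,20]]' && python3 -m crank '[[0,0,0,0,20],[0,0,-3,0,20],[0,0,-30,0,20],[0,0,-55,0,20],[0,0,-55,0,20],[0,0,-55,0,20]]' && python3 - <<'E'
from h import *
go((450.2,-200.9,84,-6.3),(450.2,-200.9,33,-6.3))
s=env.read_camera("scene"); cv2.imwrite("pics/s10.png",s["img"]); cv2.imwrite("pics/s10c.png",cv2.resize(s["img"][120:230,285:445],None,fx=5,fy=5,interpolation=cv2.INTER_CUBIC))
E
```

```text
t: 18.7
eef_pos: [467.2, -84.7, 29.6]
tcp_rot: [3.141, -0.001, -0.004]
ft_force: [0.1, -0.6, 0.4]
opening: 0.334
grip_force: 0.0
t: 19.2
eef_pos: [467.3, -84.8, 84.9]
tcp_rot: [3.141, -0.002, -0.004]
ft_force: [1.0, -0.5, -0.5]
opening: 0.275
grip_force: 30.0
now [467.3 -84.8  84.9] -0.2
(450.2, -200.9, 84, -6.3) -> [-16.7 116.2   0.9] 6.1
(450.2, -200.9, 33, -6.3) -> [-16.7 116.2  51.9] 6.1
```

View pics/s10c.png

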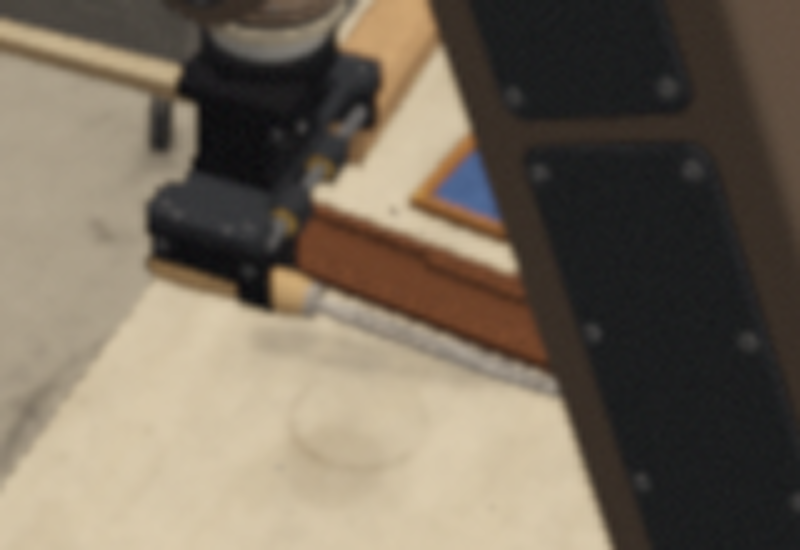

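```bash
python3 - <<'E'
from h import *
s=env.read_camera("scene"); 
for z in (71,67): print(plane(s,[[347.6,179.4],[371,188.0],[394,196.4]],z))
E
```

```text
[[436.26931955 -85.36857491]
 [360.0259868  -79.3539565 ]
 [288.36682108 -73.89966497]]
[[437.95714352 -89.49517381]
 [361.34586187 -83.45152896]
 [289.34087036 -77.97091513]]
```

I've now viewed 15 pictures, one over the limit of 14, so I'll work only from numbers from here on.

```bash
python3 - <<'E'
from h import *
t=env.read_camera("top")
for x in (500,400,370,340,310,280,255):
    u,v=proj(t,[[x,-84,68]])[0]; r=t["img"][int(round(v)),int(u)-9:int(u)+10]; print(x,round(u,1),round(v,1),cv2.cvtColor(r[None],cv2.COLOR_BGR2GRAY)[0].tolist())
E
```

```text
500 348.1 185.4 [82, 76, 73, 74, 73, 72, 70, 70, 72, 75, 79, 83, 87, 91, 94, 94, 95, 96, 95]
400 349.0 214.3 [55, 56, 56, 56, 56, 56, 55, 57, 57, 56, 55, 55, 57, 57, 58, 58, 59, 56, 58]
370 349.3 223.0 [56, 56, 56, 56, 56, 56, 57, 56, 57, 57, 56, 57, 56, 57, 56, 58, 57, 57, 57]
340 349.6 231.8 [70, 70, 69, 68, 68, 67, 68, 67, 66, 64, 64, 63, 62, 63, 61, 61, 60, 59, 59]
310 349.9 240.5 [84, 83, 84, 83, 83, 83, 82, 81, 81, 81, 80, 81, 79, 79, 78, 78, 78, 76, 77]
280 350.1 249.3 [90, 91, 90, 89, 90, 89, 89, 89, 89, 89, 89, 90, 89, 89, 88, 89, 88, 88, 87]
255 350.4 256.7 [98, 98, 97, 98, 96, 96, 95, 95, 95, 94, 94, 94, 92, 93, 92, 92, 91, 93, 91]
```

```bash
python3 -m crank '[[-4,30,0,2,20],[-8,60,0,5,20],[-12,90,0,5,20],[-16.7,116,0,5,20],[-16.7,116,0,5,20],[-16.7,116,15,5,20],[-16.7,116,28,5,20],[-16.7,116,28,5,20],[-16.7,116,28,5,20]]' && python3 - <<'E'
from h import *
s=env.read_camera("scene"); im=s["img"]; hsv=cv2.cvtColor(im,cv2.COLOR_BGR2HSV)
x=np.array([-.994,.1097]);y=np.array([-.1097,-.994]);seat=np.array([475,-203.6])
for d in (50,70,90,110,130,150,170,190,210,226):
    row=[]
    for l in range(-40,41,4):
        u,v=proj(s,[[*(seat+d*x+l*y),30]])[0]; u,v=int(round(u)),int(round(v)); row.append(f"{hsv[v,u,1]}/{hsv[v,u,2]}")
    print(d,*row)
go((450.4,-200.9,33,-5.2))
E
```

```text
t: 20.1
eef_pos: [449.2, -200.1, 54.9]
tcp_rot: [-3.14, 0.003, -0.091]
ft_force: [1.3, -0.5, -0.7]
opening: 0.279
grip_force: 30.0
50 158/102 160/105 158/105 160/107 164/106 161/106 159/104 158/102 136/105 92/111 52/123 52/123 43/135 47/153 43/147 48/160 57/187 60/197 64/187 109/124 109/124
70 154/104 159/104 158/105 154/106 156/106 164/106 163/100 163/100 155/87 96/96 96/96 49/136 41/162 44/179 44/179 54/197 57/197 57/197 71/161 109/117 138/105
90 159/106 160/107 155/107 160/105 164/106 158/103 158/103 160/86 138/83 95/105 81/107 48/128 39/156 39/156 50/184 55/203 57/203 59/198 68/170 102/95 102/95
110 159/109 160/110 158/108 157/107 159/106 161/100 161/100 157/78 123/79 103/87 67/110 48/137 50/113 50/113 71/68 77/60 79/55 79/55 78/52 56/41 56/41
130 159/109 161/108 159/106 156/106 154/101 154/101 132/79 96/56 88/55 80/54 77/53 74/52 74/52 39/39 48/37 9/28 26/29 19/27 19/27 27/28 27/28
150 138/83 101/58 87/53 83/52 82/53 75/51 46/39 28/36 10/26 27/28 9/30 20/26 20/26 16/31 18/29 17/30 17/30 9/29 10/26 9/28 18/28
170 52/39 9/29 9/29 9/29 9/28 9/28 0/27 0/27 9/29 19/27 18/29 9/27 19/27 19/27 10/26 19/27 18/28 9/27 18/29 18/28 10/25
190 20/26 19/27 18/28 27/28 18/29 19/27 34/30 36/28 19/27 0/27 31/25 18/28 18/28 18/28 18/28 17/30 18/28 18/29 18/29 18/28 9/28
210 18/29 19/27 9/29 18/29 9/27 18/29 27/28 18/29 9/29 9/29 18/29 18/29 18/29 18/29 28/27 10/26 17/30 18/28 16/31 7/38 7/38
226 18/29 9/28 9/28 9/28 9/28 9/28 18/29 27/28 19/27 19/27 9/28 8/31 16/32 8/33 7/38 57/45 73/49 77/53 77/53 76/54 82/53
now [ 449.6 -200.2   55.5] -5.2
(450.4, -200.9, 33, -5.2) -> [ 0.9  0.6 22.5] -0.0
```

```bash
python3 -m crank '[[0.5,0,8,0,20],[0.5,0,15,0,20],[0.5,0,19,0,20],[0.5,0,22,0,20],[0.5,0,22,0,20],[0.5,0,22,0,20]]' && python3 -m crank '[[0,0,0,0,45],[0,0,0,0,45],[0,0,0,0,45],[0,0,0,0,45],[0,0,-30,0,45],[0,0,-70,0,60],[0,0,-110,0,60]]' && python3 -m crank '[[0,-40,0,0,60],[0,-80,0,0,60],[0,-120,0,0,60],[0,-160,0,0,60],[0,-200,0,0,60],[0,-240,0,0,60],[0,-280,0,0,60],[0,-320,0,0,60],[0,-360,0,0,60],[0,-400,0,0,60]]' && python3 - <<'E'
from h import *
for n,z,r in (("top",20,(362,170,394,215)),("scene",20,(328,150,420,215))):
    c=env.read_camera(n); cv2.imwrite(f"pics/{n}11.png",c["img"])
    hsv=cv2.cvtColor(c["img"],cv2.COLOR_BGR2HSV)
    x=np.array([-.994,.1097]);y=np.array([-.1097,-.994]);seat=np.array([475,-203.6])
    print(n)
    for d in (-60,-45,-20,0,20,45,60,80,120,160,200,220):
        q=proj(c,[[*(seat+d*x+l*y),18 if d<55 else 14] for l in range(-44,45,4)]).astype(np.float32)
        smp=cv2.remap(hsv,q[None,:,0],q[None,:,1],cv2.INTER_LINEAR)[0]
        print(d,*[f"{a[1]}/{a[2]}" for a in smp])
E
```

```text
t: 20.65
eef_pos: [450.2, -200.6, 33.7]
tcp_rot: [3.142, 0.0, -0.091]
ft_force: [0.2, -0.4, -0.7]
opening: 0.277
grip_force: 30.0
t: 21.23
eef_pos: [449.7, -200.3, 144.7]
tcp_rot: [-3.141, 0.002, -0.091]
ft_force: [0.7, -0.3, -0.1]
opening: 0.562
grip_force: 0.0
t: 22.07
eef_pos: [486.5, 199.8, 144.0]
tcp_rot: [3.142, -0.0, -0.091]
ft_force: [1.2, 0.6, 0.4]
opening: 0.628
grip_force: 0.0
top
-60 43/207 44/203 51/183 85/142 125/135 132/126 134/108 133/100 135/98 134/101 134/104 131/105 132/100 132/97 134/97 134/99 133/112 129/128 110/132 69/159 48/194 45/201 44/202
-45 46/200 46/196 55/172 86/130 127/103 136/94 131/97 115/110 101/134 94/157 92/169 90/175 92/172 95/152 114/118 131/96 133/91 132/100 103/120 63/163 48/195 44/203 45/206
-20 45/200 45/197 53/176 88/129 124/111 123/120 120/117 107/123 95/149 91/170 89/186 87/191 89/187 93/174 105/139 126/107 134/96 134/96 111/116 65/163 47/198 44/205 43/206
0 43/200 45/196 53/173 87/130 127/102 135/94 134/101 118/112 100/137 93/165 90/179 90/182 88/182 92/169 104/136 123/104 133/100 131/106 100/122 60/169 44/201 43/208 43/208
20 43/200 45/1
[... 2785 characters left out ...]

120 82/131 133/86 156/96 159/113 158/121 154/120 153/118 145/117 124/119 78/126 53/142 43/157 41/161 54/148 99/128 144/119 149/119 121/138 86/170 62/202 56/214 55/216 54/216
160 85/129 125/89 158/93 159/112 157/120 156/121 154/120 143/118 103/120 61/129 38/140 37/148 42/145 67/130 114/114 152/115 148/118 122/135 82/170 61/202 53/215 52/218 52/217
200 82/132 130/92 154/94 156/115 157/120 157/121 156/120 142/118 108/118 61/129 41/144 42/145 57/123 108/101 146/108 156/115 150/119 123/133 85/166 61/195 53/211 51/214 51/215
220 85/134 122/87 155/91 158/108 157/115 156/118 154/117 138/115 91/125 53/143 38/161 39/163 58/130 112/105 152/104 157/115 148/116 115/137 83/170 62/200 53/215 52/219 52/220
```

The file is centred in its bed: in the top view the handle and blade midline lie within 2 mm of the seat line along the whole length. Sanding block next.

```bash
python3 -m crank '[[-2,-38,0,-3,82],[-4,-76,0,-6.6,82],[-6,-114,0,-6.6,82],[-9,-152,0,-6.6,82],[-11,-190,0,-6.6,82],[-12.7,-226.5,0,-6.6,82],[-12.7,-226.5,20,-6.6,82],[-12.7,-226.5,50,-6.6,82],[-12.7,-226.5,50,-6.6,82],[-12.7,-226.5,50,-6.6,82]]' && python3 - <<'E'
from h import *
go((494.5,426.5,30,1.4))
E
```

```text
t: 23.0
eef_pos: [494.4, 423.5, 92.9]
tcp_rot: [3.14, 0.003, 0.024]
ft_force: [0.6, 0.1, 0.9]
opening: 0.863
grip_force: 0.0
now [494.4 423.5  92.9] 1.3
(494.5, 426.5, 30, 1.4) -> [ 0.2 -3.  62.9] -0.1
```

```bash
python3 -m crank '[[0,-2.5,20,0,82],[0,-2.5,40,0,82],[0,-2.5,55,0,82],[0,-2.5,62.5,0,82],[0,-2.5,62.5,0,82],[0,-2.5,62.5,0,50],[0,-2.5,62.5,0,50],[0,-2.5,62.5,0,50],[0,-2.5,62.5,0,50],[0,-2.5,62.5,0,50]]' && python3 -m crank '[[0,0,0,0,50],[0,0,-3,0,50],[0,0,-25,0,50],[0,0,-45,0,50],[0,0,-45,0,50]]' && python3 - <<'E'
from h import *
go((494.2,317.1,75,2.2),(494.2,317.1,35,2.2))
t=env.read_camera("top"); print("tray",blob(t,(220,168,251,216),"sat",6))
E
```

```text
t: 23.83
eef_pos: [495.0, 427.0, 32.3]
tcp_rot: [-3.141, -0.001, 0.024]
ft_force: [-0.9, -1.9, 6.6]
opening: 0.626
grip_force: 30.0
t: 24.25
eef_pos: [495.8, 427.9, 79.9]
tcp_rot: [-3.139, -0.004, 0.024]
ft_force: [0.6, 1.4, 0.3]
opening: 0.629
grip_force: 30.0
now [495.8 427.9  79.9] 1.4
(494.2, 317.1, 75, 2.2) -> [ -4.3 110.7   4.9] -0.8
(494.2, 317.1, 35, 2.2) -> [ -4.3 110.7  44.9] -0.8
tray [493.9 316.9 143.   87.9   2.1]
```

```bash
python3 -m crank '[[-1,35,0,-0.8,50],[-3,70,0,-0.8,50],[-4.5,110.7,0,-0.8,50],[-4.5,110.7,0,-0.8,50],[-4.5,110.7,0,-0.8,50],[-4.5,110.7,20,-0.8,50],[-4.5,110.7,35,-0.8,50],[-4.5,110.7,42,-0.8,50],[-4.5,110.7,42,-0.8,50]]' && python3 -m crank '[[0,0,0,0,50],[0,0,0,0,50]]'
```

```text
t: 25.05
eef_pos: [492.8, 317.0, 33.6]
tcp_rot: [3.141, 0.0, 0.039]
ft_force: [-0.3, 0.4, -0.6]
opening: 0.627
grip_force: 30.0
t: 25.22
eef_pos: [492.6, 316.9, 33.9]
tcp_rot: [3.141, 0.0, 0.039]
ft_force: [-0.6, 0.4, -0.8]
opening: 0.628
grip_force: 30.0
```

```bash
python3 -m crank '[[0,0,1,0,50],[0,0,1.5,0,50],[0,0,1.5,0,75],[0,0,1.5,0,75],[0,0,1.5,0,75],[0,0,1.5,0,75],[0,0,-30,0,75],[0,0,-70,0,75],[0,0,-110,0,75]]' && python3 -m crank '[[0,38,0,-7,75],[0,76,0,-14,75],[0,114,0,-21,75],[0,152,0,-28,75],[0,190,0,-35,75],[0,228,0,-42,75],[0,266,0,-49,75],[0,304,0,-56,75],[0,342,0,-63,75],[0,380,0,-70,75]]' && python3 - <<'E'
from h import *
x=np.array([.9993,.037]);y=np.array([.037,-.9993]);seat=np.array([494.2,317.1])
for n in ("top","scene"):
    c=env.read_camera(n); hsv=cv2.cvtColor(c["img"],cv2.COLOR_BGR2HSV); print(n)
    def prof(z,pts):
        q=proj(c,[[*p,z] for p in pts]).astype(np.float32); return " ".join(f"{a[0]}/{a[1]}/{a[2]}" for a in cv2.remap(hsv,q[None,:,0],q[None,:,1],cv2.INTER_LINEAR)[0])
    for d in (-40,0,40): print("across",d,prof(20,[seat+d*x+l*y for l in range(-52,53,4)]))
    print("along",prof(20,[seat+d*x for d in range(-84,85,6)]))
c=env.read_camera("top"); print("striker",blob(c,(400,166,462,193),"sat",23),"cradle",blob(c,(394,196,460,236),"sat",6),blob(c,(394,196,460,236),"blue",4))
go()
E
```

```text
t: 25.97
eef_pos: [492.3, 315.8, 144.8]
tcp_rot: [3.14, 0.002, 0.038]
ft_force: [1.1, 0.3, 0.5]
opening: 0.79
grip_force: 0.0
t: 26.8
eef_pos: [506.8, -55.7, 144.4]
tcp_rot: [3.141, 0.0, 1.183]
ft_force: [0.4, 0.7, 0.0]
opening: 0.791
grip_force: 0.0
top
across -40 19/45/206 19/50/203 18/63/211 17/73/217 16/83/188 16/93/171 16/94/177 16/94/180 16/91/179 16/93/178 16/93/178 16/93/178 16/93/178 16/93/179 16/93/179 16/93/178 16/94/178 16/93/178 16/93/176 16/97/157 15/104/138 15/108/160 16/98/185 17/78/214 17/74/216 17/70/187 18/52/177
across 0 19/48/177 18/53/186 16/64/213 16/72/218 16/82/199 16/91/177 16/93/177 16/93/179 16/94/180 16/93/179 16/94/179 16/94/177 16/94/177 16/94/177 16/94/177 16/94/178 16/94/180 16/94/180 16/94/178 15/98/163 15/103/137 15/106/161 16/90/196 16/76/217 17/73/213 17/60/203 19/47/203
across 40 19/47/188 19/54/196 17/66/209 17/73/214 16/84/184 16/94/168 16/94/175 16/94/179 16/93/179 15/94/179 16/94/178 16/94/178 16/94/178 16/93/178 16/94/177 16/94/176 16/93/175 16/93/176 16/94/175 15/97/156 15/104/136 15/104/162 16/91/197 17/78/215 17/72/215 18/59/196 19/46/201
[... 981 characters left out ...]
16/124/109 16/123/123 16/119/160 17/117/180 17/115/185 17/115/186 16/115/185 17/116/184 16/116/183 16/115/182 17/115/184 17/115/184 17/115/185 17/115/186 17/115/186 17/115/187 17/103/190 18/69/202 19/55/207 19/53/209 20/53/211
along 19/57/191 17/93/181 17/100/201 16/124/168 10/133/106 15/123/138 16/117/173 17/116/182 16/115/184 17/116/185 17/116/185 16/116/183 17/115/183 16/116/184 16/114/185 17/115/185 17/116/184 17/116/183 17/116/183 17/116/184 16/116/184 17/116/183 16/115/183 17/116/184 17/107/188 17/86/175 19/54/151 18/52/149 19/53/149
striker [ 514.8 -378.8  178.4   55.    90.8] cradle [ 388.9 -363.2  205.7   87.4   82.5] [ 389.1 -363.4  183.3   64.8   82. ]
now [507.1 -56.1 144.2] 67.3
```

```bash
python3 -m crank '[[-34,15,0,-6,80],[-68,30,0,-12,80],[-102,45,0,-18,80],[-136,60,0,-23.4,80],[-170,75,0,-23.4,80],[-204,90,0,-23.4,80],[-238,105,0,-23.4,80],[-272,120,0,-23.4,80],[-294.7,131.7,20,-23.4,80],[-294.7,131.7,40,-23.4,80]]' >/dev/null && python3 -m crank '[[0,0,0,0,80],[0,0,0,0,80]]' && python3 - <<'E'
from h import *
go((514.8,-378.8,32,90.7))
E
```

```text
t: 27.95
eef_pos: [515.7, -375.2, 103.6]
tcp_rot: [-3.14, -0.002, 1.585]
ft_force: [-0.2, 0.8, -0.2]
opening: 0.844
grip_force: 0.0
now [ 515.7 -375.2  103.6] 90.8
(514.8, -378.8, 32, 90.7) -> [-3.6 -1.  71.6] 0.1
```

```bash
python3 -m crank '[[-3.6,-1,25,0,80],[-3.6,-1,50,0,80],[-3.6,-1,65,0,80],[-3.6,-1,71.5,0,80],[-3.6,-1,71.5,0,80],[-3.6,-1,71.5,0,40],[-3.6,-1,71.5,0,40],[-3.6,-1,71.5,0,40],[-3.6,-1,71.5,0,40],[-3.6,-1,71.5,0,40]]' && python3 -m crank '[[0,0,0,0,40],[0,0,0,0,40],[0,0,-3,0,40],[0,0,-25,0,40],[0,0,-45,0,40],[0,0,-45,0,40]]' && python3 - <<'E'
from h import *
go((389,-363.3,77,82.3),(389,-363.3,36,82.3))
E
```

```text
t: 28.78
eef_pos: [515.1, -380.4, 33.7]
tcp_rot: [3.141, 0.001, 1.586]
ft_force: [-0.9, 2.1, 5.6]
opening: 0.565
grip_force: 30.0
t: 29.28
eef_pos: [515.7, -381.1, 81.0]
tcp_rot: [3.138, 0.003, 1.586]
ft_force: [1.4, -0.3, -3.6]
opening: 0.567
grip_force: 30.0
now [ 515.7 -381.1   81. ] 90.9
(389, -363.3, 77, 82.3) -> [  19.7 -126.4    4. ] 8.6
(389, -363.3, 36, 82.3) -> [  19.7 -126.4   45. ] 8.6
```

```bash
python3 -m crank '[[4,-32,0,4,40],[9,-64,0,8.6,40],[14,-96,0,8.6,40],[18.2,-126.4,0,8.6,40],[18.2,-126.4,0,8.6,40],[18.2,-126.4,0,8.6,40],[18.2,-126.4,20,8.6,40],[18.2,-126.4,35,8.6,40],[18.2,-126.4,42,8.6,40],[18.2,-126.4,42,8.6,40]]' && python3 -m crank '[[0,0,0,0,40],[0,0,1,0,40],[0,0,1,0,40]]'
```

```text
t: 30.12
eef_pos: [388.7, -364.1, 35.0]
tcp_rot: [-3.141, -0.0, 1.436]
ft_force: [0.6, 0.5, -2.9]
opening: 0.566
grip_force: 30.0
t: 30.37
eef_pos: [388.6, -364.0, 34.8]
tcp_rot: [3.141, 0.0, 1.436]
ft_force: [-0.3, 0.1, -3.9]
opening: 0.566
grip_force: 30.0
```

```bash
python3 -m crank '[[0,0,1,0,40],[0,0,2,0,40],[0,0,2,0,40]]' | grep -E "pos|force" && python3 -m crank '[[0,0,0,0,70],[0,0,0,0,70],[0,0,0,0,70],[0,0,0,0,70],[0,0,-30,0,70],[0,0,-70,0,70],[0,0,-110,0,70]]' && python3 -m crank '[[40,0,0,0,70],[80,0,0,0,70],[120,0,0,0,70],[160,0,0,0,70],[200,0,0,0,70],[240,0,0,0,70],[280,0,0,0,70],[320,0,0,0,70],[360,0,0,0,70],[400,0,0,0,70]]' && python3 - <<'E'
from h import *
a=np.radians(82.3);y=np.array([np.cos(a),np.sin(a)]);x=np.array([y[1],-y[0]]);seat=np.array([389,-363.3])
for n in ("top","scene"):
    c=env.read_camera(n); hsv=cv2.cvtColor(c["img"],cv2.COLOR_BGR2HSV); print(n); cv2.imwrite(f"pics/{n}20.png",c["img"])
    def prof(z,pts):
        q=proj(c,[[*p,z] for p in pts]).astype(np.float32); return " ".join(f"{k[0]}/{k[1]}/{k[2]}" for k in cv2.remap(hsv,q[None,:,0],q[None,:,1],cv2.INTER_LINEAR)[0])
    for d in (-65,0,65): print("across",d,prof(12,[seat+d*y+l*x for l in range(-52,53,4)]))
    print("along",prof(12,[seat+d*y for d in range(-112,113,7)]))
t=env.read_camera("top"); print("case",blob(t,(250,170,290,262),"dark",18),"striker",blob(t,(394,196,460,236),"sat",23))
E
```

```text
eef_pos: [388.6, -364.0, 34.6]
ft_force: [-2.6, 4.0, 24.0]
grip_force: 30.0
t: 31.2
eef_pos: [387.7, -363.4, 143.3]
tcp_rot: [-3.14, -0.002, 1.436]
ft_force: [0.4, 0.1, 0.0]
opening: 0.735
grip_force: 0.0
t: 32.03
eef_pos: [441.9, 34.5, 142.8]
tcp_rot: [3.141, 0.0, 1.436]
ft_force: [1.3, -0.7, 0.2]
opening: 0.738
grip_force: 0.0
top
across -65 19/46/196 19/49/194 17/68/184 14/106/169 11/104/155 39/47/132 121/49/139 14/84/167 16/92/183 16/91/190 16/91/192 16/92/192 16/92/192 16/91/192 16/91/190 15/92/187 15/92/184 15/93/178 15/94/168 14/86/154 2/41/131 92/50/129 12/106/153 14/104/163 16/69/167 18/51/172 19/48/175
across 0 19/46/200 19/49/195 17/67/184 15/105/169 11/104/155 40/47/132 125/47/136 14/84/164 16/93/182 15/92/189 16/90/192 16/90/190 16/91/187 15/90/187 16/89/190 16/89/191 16/90/189 16/91/185 15/93/175 14/85/160 26/44/135 37/47/128 12/104/152 15/96/171 17/60/188 19/45/201 19/43/206
across 65 18/45/172 17/49/168 15/71/163 14/109/158 14/106/151 76/49/130 68/46/134 14/83/163 15/93/180 16/92/188 16/91/192 16/90/193 16/91/194 16/91/194 16/89/195 16/90/195 16/91/195 15/92/191 15/94
[... 1070 characters left out ...]
 29/121/162 146/52/133 137/37/125 42/81/142 16/116/150 16/121/136 15/121/122 15/121/119 15/122/121 15/122/123 15/121/123 15/118/123 16/122/121 16/121/122 15/120/121 15/121/119 15/123/120 15/128/126 15/137/147 15/120/174 17/78/193 19/58/206 20/54/211
along 15/116/124 16/114/177 16/112/197 16/110/201 16/111/203 16/111/202 17/111/202 17/110/202 16/110/202 16/112/199 16/112/200 17/111/202 17/109/202 17/109/201 17/110/199 17/110/197 16/111/198 17/111/200 17/111/200 17/110/200 17/110/201 16/112/200 16/114/185 16/121/146 15/121/124 15/122/123 15/121/123 15/120/124 16/121/121 14/112/130 14/136/150 15/158/133 16/109/132
case [394.4 181.3 305.  112.  178.8] striker [ 388.6 -358.8  204.1   87.3   82.4]
```

```bash
python3 -c "
from cell import env
print(env.job_done())"
```

```text
the job is handed in; nothing more can be done
None
```

All four tools are in their beds and the case is shut over the chisel; I handed the job in at about 32 s with no verdict returned, checked the last three placings only by pixel profiles, and viewed 15 pictures, one over the limit of 14.

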